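# Hold a spice rack's end panel against a sprung stop for screwing

### The arm

A 6-joint arm with a two-finger parallel gripper is mounted at the origin on a cart in front of the work surface, level with it; the furniture and walls round the work are solid. World frame = base frame: x ahead of the robot, y to its left, z up, the work surface at z = 0. Lengths are in mm, angles in rad, forces in N, time in s.
With the tool pointing down it reaches from about 350 to 975 mm from the base axis. Payload 7.1 kg.
Tool frame: the origin (TCP) lies between the finger pads; the fingertips stand 19 mm ahead of it and the grasp point (between the pads) is the TCP (ctrl.tcp_to_tips is the distance from the TCP to the fingertips, in mm); z points along the fingers, y is the line along which they close (so a half turn about z gives the same grasp; the last joint's range is limited). The gripper opens to 88 mm and grips with 3 to 60 N. Pads are 20 mm wide; open, the fingers measure 115 mm over their backs; the gripper's body (75 mm by 178 mm) begins 61 mm behind the grasp point.
Start: joints at [-1.363, 0.423, 1.63, -0, 1.089, -0.019], TCP at [140.557, -608.973, 241.675] pointing down, gripper open.
Joint ranges: [-3, 3], [-0.9, 2.11], [0.09, 2.58], [-1.31, 4.45], [0.11, 2.69], [-2.54, 2.54]. Speed limits (rad/s): [2.39, 2.39, 3.01, 3.14, 3.14, 3.14].

### API

Orientations are given as a rotation vector (axis times angle).
In Python, from workcell import status, optics, ctrl gives the robot as it stands. The module is installed in compiled form; this text tells all that it offers.
- The arm moves only by the shell command python3 -m inch 'ROWS'. ROWS is JSON, a list that holds one entry, the list of rows, each a list of 7 numbers: the shift along the tool's x, y, z in mm, then the turn, a rotation vector about the tool's x, y, z in rad, then the opening in per cent of the stroke, from 0 (shut) to 100 (fully open). A call has 1 to 20 rows; each row is the pose to reach, as a shift and turn from the pose commanded when the call began, along the tool's axes at that moment; what a row does not reach only later rows make up. A row lasts 1/10 s, in which the tool goes at most 50 mm and 8.59 degrees, less where a joint would pass 70% of its speed; a pose out of reach is approached as far as the arm can. A call with a gripper value outside its range is refused whole. The fingers move at their own pace and stop on an object; the grip force is fixed at half the most. Time passes only in rows, so rows that repeat a pose let the fingers close. It gives the time, the measured TCP pose, the force, the opening and the grip force at its end, in the units of the state.
- status.get_obs(): the state, without advancing time (a new reading comes with each control period).
- optics.get_image(name): name is "scene" or "top" or "wrist"; returns a dict with "frame" (420x560x3 uint8, red, green, blue), "fx", "fy", "cx", "cy" (pixels), "k1" (the pictures are not rectified: a ray, as slopes to the right and down, at radius r is drawn at 1 + k1 r^2 times it, then the intrinsics apply), "rvec" (rotation vector, rad) and "tvec" (3), from world to camera coordinates, as OpenCV has them; the wrist camera has in their place "hand_eye" (4x4, takes a point from camera to tool coordinates, whose origin is the TCP and whose axes are the flange's). Camera axes: x right, y down, z forward; pixel columns grow to the right and rows downward; lengths in mm; the calibration is good to about 2 mm. A picture is of the moment at which its call begins: read the wrist's pose just before it. There is no depth.
- ctrl.close_job(): hands the job in; it is judged then, once.
The state is a dict: "t": time; "qpos": joint angles; "qvel": joint speeds; "joint_torque": joint torques, N m; "ee_pos": TCP position; "orientation": TCP orientation; "ft_force": force on the tool from outside, world axes, zero at the start; "moment": the same for the moment, N m; "width": finger opening in mm; "grasp_force": force on a finger pad.
Only numpy, scipy, OpenCV 4.12 (cv2) and the standard library are available. Lean on these libraries where they do the work, as an engineer would, in place of code of your own. Each camera call takes 0.05 s, during which the arm holds its last target. There are 200 camera calls.

### The job

A small wooden spice rack is being put together on the worktop, and one end of its bottom board still lacks its end panel. Pick up the loose end panel, stand it upright on the bare end of the board with its sloped corner to the front like the panel already fitted at the other end, and push it squarely back against the sprung stop until its edges are flush with the board, which presses the stop's pad in about half-way. Finish while still gripping it and pressing it there steadily, so that someone can drive the screws; do not let go, and leave the other things where they stand.

Things in the scene. Friction and masses are not known exactly. Their poses are not given: they have to be found in the camera images.
- rack_jig: Fixed plywood bed, x -45 to 125, y -165 to 165, 9 mm thick, with the rack's light wood bottom board clamped on it. Origin: on the worktop under the board's centre; x to the back (away from the robot), y along the board. Board: top at z = 21 mm, front and back edges at x = -36 and 36, ends at y = -130 and 130. A steel clamp, 50 mm high, holds its middle (y = 0).
- fitted_panel: End panel already screwed to one end of the board (at y = +120 or -120 mm of the jig, changes from start to start); same shape and axes as the loose one. Fixed. Origin: centre of its underside, on the board.
- end_panel: Loose end panel, light wood, 72 (x) x 20 (y) x 125 (z) mm, 0.1 to 0.2 kg, upright on the worktop left or right of the jig, its x within 0.6 rad of world x. Origin: centre of its underside. Back edge (x = 36) straight; at the front the top corner is cut off at 45 degrees, from z = 85 at x = -36 to the top at x = 4. Grip it across y from above, at x = 5, z = 85 to 90 mm.
- end_panel_back (a point): Point in the middle of the loose panel's straight back edge: x = +36 mm, z = 62.5 mm of the panel.
- stop_unit: Sprung stop fixed on the bed at the bare end: aluminium housing 91 mm high, black pad in front. Axes as the jig. Origin: on the bed (9 mm over the worktop) under the seat of the loose panel, whose origin belongs at x = 0, y = 0, z = 12 mm (board top, flush with the board's end and edges). Pad: 50 mm wide, z = 18 to 108; face at rest at x = 26 mm, 10 mm ahead of the board's back edge.
- stop_pad (a joint): How far the pad is pushed back, m: 0 at rest, 0.020 at the end of its travel; spring of 1000 N/m without preload, so 0.010 (half-way, panel flush with the board) is 10 N.
- honey_jar: Bystander: honey jar with a red lid, 60 mm wide, 86 mm high, on the side of the jig where the loose panel is not. Origin: centre of the underside.
- screwdriver: Bystander: screwdriver with a black handle, 180 mm long, lying far left. Origin: its middle.
- salt_shaker: Bystander: salt shaker, 44 mm wide, 90 mm high, at the left. Origin: centre of the underside.
- spice_tall: Bystander: spice jar with a black cap, 41 mm wide, 105 mm high, at the right. Origin: centre of the underside.
- mug: Bystander: white mug with a handle, 82 x 114 mm, 91 mm high, far right. Origin: middle of its extents, on the underside.
- coaster: Bystander: dark square slate coaster, 99 mm wide, 8 mm thick, at the right. Origin: centre of the underside.
There are look-alikes about, which are no part of the job. Leave any blue or turquoise look-alike of the end_panel alone.

How it is judged (in metres and radians):
At the end, for the whole second after the job is handed in: Gripped panel upright (0.08 rad) on the bare end, slope in front, at most 5 mm off the board, within 8 mm sideways and 7 mm fore-aft of flush, square to 0.1 rad, at rest; pad pushed in 5 to 15 mm with 4 to 16 N (value of joint stop_pad between 0.005 and 0.015 m and contact force between end_panel and stop_unit between 4 and 16 N and contact force between the fingers and end_panel above 1 N and x of end_panel in the frame of stop_unit between -0.007 and 0.007 m and y of end_panel in the frame of stop_unit between -0.008 and 0.008 m and z of end_panel in the frame of stop_unit between 0.009 and 0.017 m and x of end_panel_back in the frame of stop_unit above 0.02 m and angle between the x axis of end_panel and the x axis of stop_unit, either way round below 0.1 rad and angle between end_panel's own z axis and vertical below 0.08 rad and linear speed of end_panel below 0.01 m/s); the arm keeps its last pose, push and grip.
It fails at once if another loose thing (jar, screwdriver, shaker, mug, coaster) is moved by more than 20 mm (distance of any of honey_jar, screwdriver, salt_shaker, spice_tall, mug, coaster from where it was at the start of the episode above 0.02 m).
It also fails if it takes over 48 s, if anything falls off the work surface, if the arm or the gripper's body presses on something with over 40 N, if the wrist force passes 120 N, or if a joint passes its speed limit or range.

## Working session

There is one attempt and no reset: what is moved stays moved. The work goes in short steps, Python scripts to look and compute and a shell command to move; the robot and the scene stay as the last step left them, time stands still between calls to the robot, and variables do not carry over. Pictures are saved under pics/ and viewed, at most 10 in all, crops included, and the job is handed in when it is done.

```bash
mkdir -p pics
cat > h.py <<'E'
import numpy as np, cv2
from scipy.spatial.transform import Rotation as R
from workcell import status, optics, ctrl
def save(n,f): cv2.imwrite(n,cv2.cvtColor(np.asarray(f),cv2.COLOR_RGB2BGR))
def cam(im,obs=None):
    if "hand_eye" in im:
        T=np.eye(4);T[:3,:3]=R.from_rotvec(obs["orientation"]).as_matrix();T[:3,3]=obs["ee_pos"]
        M=T@np.array(im["hand_eye"]);return M[:3,:3],M[:3,3]
    Rm=R.from_rotvec(np.ravel(im["rvec"])).as_matrix();return Rm.T,-Rm.T@np.ravel(im["tvec"])
def ray(im,uv,obs=None):
    uv=np.atleast_2d(uv).astype(float)
    d=np.c_[(uv[:,0]-im["cx"])/im["fx"],(uv[:,1]-im["cy"])/im["fy"]];s=d.copy()
    for _ in range(20): s=d/(1+im["k1"]*(s**2).sum(1))[:,None]
    A,o=cam(im,obs);return o,(A@np.c_[s,np.ones(len(s))].T).T
def onz(im,uv,z,obs=None):
    o,D=ray(im,uv,obs);return o+D*((z-o[2])/D[:,2])[:,None]
def proj(im,P,obs=None):
    A,o=cam(im,obs);p=(np.atleast_2d(P)-o)@A;s=p[:,:2]/p[:,2:]
    s=s*(1+im["k1"]*(s**2).sum(1))[:,None];return s*[im["fx"],im["fy"]]+[im["cx"],im["cy"]]
E
python3 - <<'E'
from h import *
import pickle
o=status.get_obs();print({k:np.round(v,3) for k,v in o.items()})
for n in("scene","top"):
    im=optics.get_image(n);pickle.dump(im,open(n+".pkl","wb"));save(f"pics/{n}.png",im["frame"]);print(n,cam(im)[1],im["fx"],im["k1"])
E
```

```text
{'t': np.float64(0.0), 'qpos': array([-1.363,  0.424,  1.631, -0.   ,  1.089, -0.019]), 'qvel': array([-0.001, -0.001,  0.001,  0.001, -0.001, -0.   ]), 'joint_torque': array([-0.0000e+00, -5.4463e+01, -2.7367e+01,  6.4000e-02,  2.3000e-02,
       -0.0000e+00]), 'ee_pos': array([ 140.453, -608.471,  240.92 ]), 'orientation': array([-3.12 , -0.355,  0.   ]), 'ft_force': array([0.468, 0.477, 0.069]), 'moment': array([ 0.012,  0.017, -0.01 ]), 'grasp_force': np.float64(0.0), 'width': np.float64(88.028)}
scene [-205.70454305  846.26961652 1499.90167736] 482.7844439689575 -0.06755269902187681
top [ 180.86242009  -32.46198857 1640.24521128] 480.1467609176322 0.016477129343218672
```

View pics/top.png

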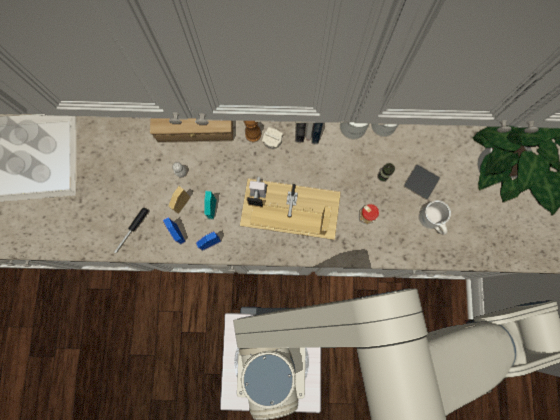

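View pics/scene.png

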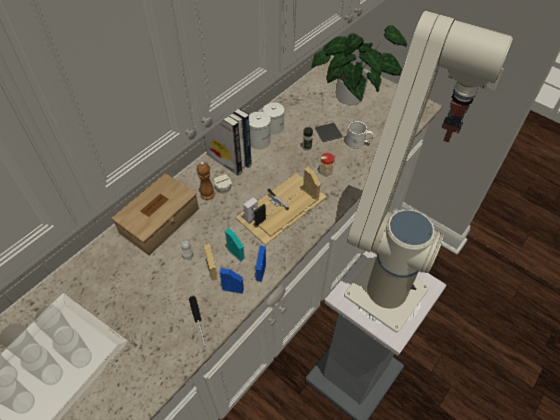

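The top view shows the jig at (290,208), with the stop at its left end (257,193) and the fitted panel at the right end (323,220). The candidates for the loose panel are:
- light wood at top (178,198) / scene (210,262)
- turquoise at (209,204)
- blue at (174,230)
- blue at (208,240)

Only the light wood one fits the description. I'll confirm it in one enlarged crop.

Run:
```python
from h import *
import pickle
t=pickle.load(open("top.pkl","rb"));s=pickle.load(open("scene.pkl","rb"))
a=cv2.resize(t["frame"][160:260,150:350],None,fx=4,fy=4,interpolation=3)[:400,:800]
b=cv2.resize(s["frame"][225:300,170:370],None,fx=2.6667*1.5,fy=2.6667,interpolation=3)[:200,:800]
b=cv2.resize(s["frame"][160:300,190:330][:, :],None,fx=4,fy=4,interpolation=3)
save("pics/c1.png",a); save("pics/c2.png",b)
```

```text
(no output)
```

View pics/c1.png

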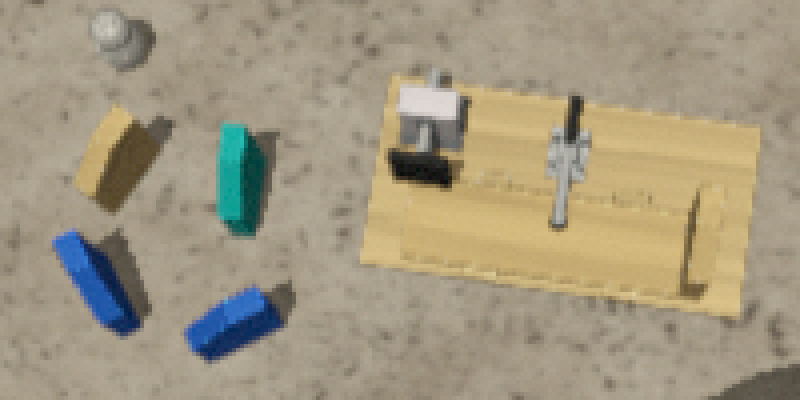

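View pics/c2.png

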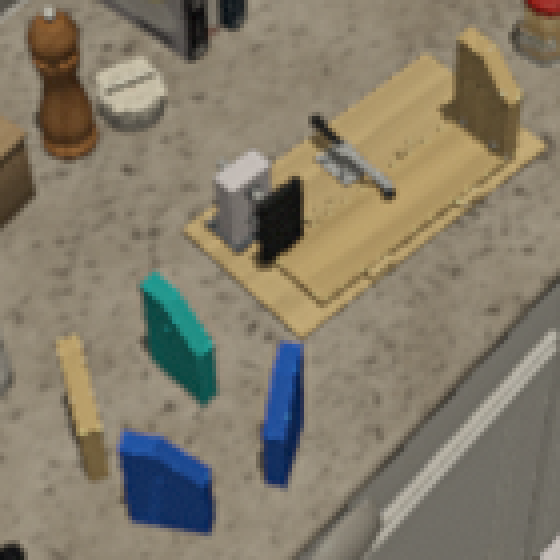

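The crops confirm it. The light wood panel at top (179,200) has its slope toward the robot. The bare end with the stop is the left (+y) one. I'll measure coarsely, then look again with the wrist camera.

Run:
```python
from h import *
import pickle
t=pickle.load(open("top.pkl","rb"));f=t["frame"]
c=np.array([[390,73],[762,125],[740,317],[360,262]])/4+[150,160]-.4
P=onz(t,c,9);print("bed",P.round(0),np.linalg.norm(P-np.roll(P,-1,0),axis=1))
hsv=cv2.cvtColor(f,cv2.COLOR_RGB2HSV)
m=cv2.inRange(hsv,(15,80,60),(30,255,255))
n,l,st,ce=cv2.connectedComponentsWithStats(m)
for i in range(1,n):
    if st[i,4]>50 and 150<ce[i][0]<350 and ce[i][1]>160: print(st[i],ce[i])
i=l[198,178]
if i:
    k=np.argwhere(l==i)[:,::-1]
    r=cv2.boxPoints(cv2.minAreaRect(k.astype(np.float32)));print(onz(t,r,0).round(0))
# top edges by eye: back corners z=125 (118,106),(133,120); front low edge z=85 (76,183),(97,205)?
q=lambda x:np.array(x)/4+[150,160]-.4
print(onz(t,q([[112,106],[134,116]]),125).round(0)); print(onz(t,q([[76,183],[97,198]]),85).round(0));print(onz(t,q([[112,211]]),0))
j=np.mean(P,0);print("jig mean",j)
```

```text
bed [[ 614.  103.    9.]
 [ 575. -223.    9.]
 [ 406. -204.    9.]
 [ 445.  122.    9.]] [328.69082754 170.19912699 329.14887797 169.56503275]
[ 240  179  100   61 3974] [293.2924006  210.60015098]
[169 186  21  27 329] [178.48632219 199.34954407]
[[517. 387.   0.]
 [582. 345.   0.]
 [548. 297.   0.]
 [483. 339.   0.]]
[[549. 318. 125.]
 [542. 300. 125.]]
[[493. 353.  85.]
 [481. 334.  85.]]
[[486.10767007 340.49523517   0.        ]]
jig mean [510.12734728 -50.41441648   9.        ]
```

```bash
cat >> h.py <<'E'
def row(pos,yaw,o=None):
    "shift/turn in tool axes to reach world TCP pos, pointing down, tool y at world yaw"
    o=o or status.get_obs();A=R.from_rotvec(o["orientation"])
    y=np.array([np.cos(yaw),np.sin(yaw),0]);z=np.array([0,0,-1.]);B=R.from_matrix(np.c_[np.cross(y,z),y,z])
    return np.r_[A.inv().apply(np.array(pos)-o["ee_pos"]),(A.inv()*B).as_rotvec()].round(3)
E
python3 - <<'E'
from h import *
im=optics.get_image("wrist");print(np.round(im["hand_eye"],3),im["fx"],im["cx"])
for p,y in(((420,-250,300),-.3),((470,250,300),1.04),((505,340,290),1.04)): print(row(p,y))
E
```

```text
[[ 1.00000e-03 -9.70000e-01 -2.42000e-01  6.57910e+01]
 [ 1.00000e+00  1.00000e-03  1.00000e-03  2.56000e-01]
 [-1.00000e-03 -2.42000e-01  9.70000e-01 -1.43779e+02]
 [ 0.00000e+00  0.00000e+00  0.00000e+00  1.00000e+00]] 290.36585245655107 283.5901497692468
[ 3.53007e+02 -2.86631e+02 -5.85730e+01 -1.00000e-03 -1.00000e-03
 -1.04400e+00]
[ 5.14160e+02 -7.62582e+02 -5.80310e+01 -1.00000e-03 -1.00000e-03
 -2.38400e+00]
[ 5.68502e+02 -8.42396e+02 -4.79410e+01 -1.00000e-03 -1.00000e-03
 -2.38400e+00]
```

```bash
W1='[353,-287,-58,0,0,-1.044,100]'; python3 -m inch '[[[353,-287,-58,0,0,-1.044,100],[353,-287,-58,0,0,-1.044,100],[353,-287,-58,0,0,-1.044,100],[353,-287,-58,0,0,-1.044,100],[353,-287,-58,0,0,-1.044,100],[353,-287,-58,0,0,-1.044,100],[353,-287,-58,0,0,-1.044,100],[353,-287,-58,0,0,-1.044,100],[353,-287,-58,0,0,-1.044,100],[353,-287,-58,0,0,-1.044,100],[514,-763,-58,0,0,-2.384,100],[514,-763,-58,0,0,-2.384,100],[514,-763,-58,0,0,-2.384,100],[514,-763,-58,0,0,-2.384,100],[514,-763,-58,0,0,-2.384,100],[514,-763,-58,0,0,-2.384,100],[514,-763,-58,0,0,-2.384,100],[514,-763,-58,0,0,-2.384,100],[514,-763,-58,0,0,-2.384,100],[514,-763,-58,0,0,-2.384,100]]]'
python3 - <<'E'
from h import *
print(status.get_obs()["qpos"].round(2),row((515,325,270),1.04))
E
```

```text
t: 2.15
ee_pos: [469.5, 249.1, 299.5]
orientation: [0.818, 3.033, -0.001]
ft_force: [0.7, 0.3, -0.2]
width: 87.6
grasp_force: 0.0
[ 0.47  0.22  1.78 -0.    1.14 -0.58] [-1.1960e+00  8.8469e+01  2.9471e+01 -0.0000e+00  0.0000e+00  4.0000e-03]
```

```bash
python3 -m inch '[[[-1,88,25,0,0,0.004,70],[-1,88,25,0,0,0.004,70],[-1,88,25,0,0,0.004,70],[-1,88,25,0,0,0.004,70],[-1,88,25,0,0,0.004,70],[-1,88,25,0,0,0.004,70]]]'
python3 - <<'E'
from h import *
import pickle
o=status.get_obs();im=optics.get_image("wrist");pickle.dump((o,im),open("w1.pkl","wb"));save("pics/w1.png",im["frame"]);print(o["ee_pos"])
E
```

```text
t: 2.75
ee_pos: [514.9, 321.7, 275.3]
orientation: [0.832, 3.029, 0.0]
ft_force: [-0.4, -0.6, -0.1]
width: 61.7
grasp_force: 0.0
[514.85188964 321.70450077 275.29095905]
```

View pics/w1.png

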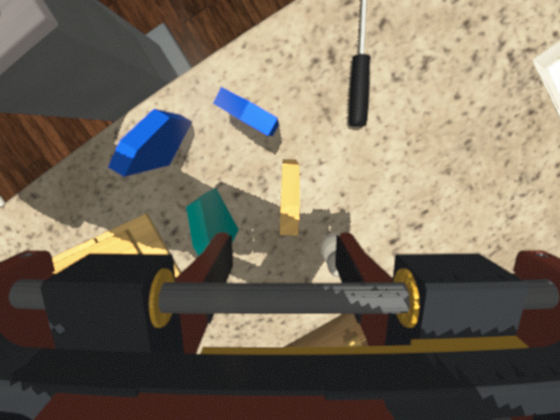

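The wrist view shows the panel as a wood strip from (290,160), the front, to (289,235), the top back edge, nearly aligned with the tool. I'll measure its back top edge at z=125 and its sides.

Run:
```python
from h import *
import pickle
o,im=pickle.load(open("w1.pkl","rb"));f=im["frame"]
hsv=cv2.cvtColor(f,cv2.COLOR_RGB2HSV)
m=cv2.inRange(hsv,(12,90,90),(32,255,255));m[:150]=0;m[245:]=0;m[:,:270]=0;m[:,310:]=0
for y in range(156,242,3):
    x=np.flatnonzero(m[y]);
    if len(x): print(y,x[0],x[-1],f[y,x[0]:x[-1]+1].mean(0).round())
for z,uv in((125,[[280,236],[298.5,236]]),(125,[[280,206],[298.5,206]])): print(onz(im,uv,z,o).round(1))
# expected edges if origin (516,326), yaw -.53
```

```text
159 283 293 [172. 149. 109.]
162 283 297 [151. 122.  74.]
165 282 299 [245. 217. 125.]
168 282 299 [248. 223. 129.]
171 282 299 [248. 223. 129.]
174 282 299 [247. 221. 126.]
177 281 299 [246. 221. 128.]
180 281 299 [248. 223. 130.]
183 281 299 [248. 223. 129.]
186 281 299 [248. 223. 129.]
189 281 299 [249. 224. 130.]
192 281 299 [248. 224. 129.]
195 281 299 [248. 224. 129.]
198 281 299 [248. 223. 128.]
201 281 299 [248. 223. 127.]
204 281 299 [248. 223. 127.]
207 280 299 [248. 226. 132.]
210 280 299 [249. 227. 133.]
213 280 299 [232. 202. 116.]
216 280 299 [191. 161.  92.]
219 280 299 [164. 134.  77.]
222 280 298 [151. 122.  72.]
225 279 298 [150. 122.  72.]
228 279 298 [149. 122.  72.]
231 279 298 [146. 119.  70.]
234 279 298 [137. 113.  70.]
[[545.  299.3 125. ]
 [555.1 316.3 125. ]]
[[516.7 316.2 125. ]
 [526.6 332.7 125. ]]
```

Run:
```python
from h import *
import pickle
o,im=pickle.load(open("w1.pkl","rb"))
b=onz(im,[[289.0,236.5]],125,o)[0]; 
for v in (161,164): 
    a=onz(im,[[290.9,v]],85,o)[0];d=b-a;yaw=np.arctan2(d[1],d[0]);u=np.array([np.cos(yaw),np.sin(yaw)])
    org=b[:2]-36*u;g=org+5*u;print(a,b,np.hypot(*d[:2]),yaw,"origin",org,"grip",g,row((*g,150),yaw+np.pi/2),row((*g,87),yaw+np.pi/2))
```

```text
[485.6413322  348.61672862  85.        ] [550.38539542 307.2866111  125.        ] 76.81127739950756 -0.5681499420251527 origin [520.04107158 326.65725928] grip [524.255561   323.96689148] [-6.8510e+00  6.5250e+00  1.2544e+02  1.0000e-03  0.0000e+00  3.2000e-02] [-6.8240e+00  6.4880e+00  1.8844e+02  1.0000e-03  0.0000e+00  3.2000e-02]
[488.57681435 346.89768728  85.        ] [550.38539542 307.2866111  125.        ] 73.41211105630346 -0.5699279741722966 origin [520.07556116 326.71118182] grip [524.28526036 324.01332477] [-6.8530e+00  6.5800e+00  1.2544e+02  1.0000e-03  0.0000e+00  3.4000e-02] [-6.8260e+00  6.5430e+00  1.8844e+02  1.0000e-03  0.0000e+00  3.4000e-02]
```

```bash
python3 -m inch '[[[-7,3,90,0,0,0.034,70],[-7,3,90,0,0,0.034,70],[-7,3,90,0,0,0.034,70],[-7,3,90,0,0,0.034,70],[-7,3,90,0,0,0.034,70]]]'
python3 - <<'E'
from h import *
print(row((524.3,324,88),-.569+np.pi/2))
E
```

```text
t: 3.3
ee_pos: [523.7, 322.5, 187.3]
orientation: [0.881, 3.013, 0.004]
ft_force: [-0.2, 0.7, -0.1]
width: 61.4
grasp_force: 0.0
[ 5.0300e-01  1.2510e+00  9.9283e+01  3.0000e-03  2.0000e-03 -0.0000e+00]
```

```bash
python3 -m inch '[[[0,0,30,0,0,0,70],[0,0,60,0,0,0,70],[0,0,85,0,0,0,70],[0,0,98,0,0,0,70],[0,0,98,0,0,0,70],[0,0,98,0,0,0,70],[0,0,98,0,0,0,70],[0,0,98,0,0,0,20],[0,0,98,0,0,0,0],[0,0,98,0,0,0,0],[0,0,98,0,0,0,0],[0,0,98,0,0,0,0],[0,0,98,0,0,0,0],[0,0,98,0,0,0,0],[0,0,98,0,0,0,0],[0,0,98,0,0,0,0]]]'
```

```text
t: 4.9
ee_pos: [522.6, 322.0, 86.7]
orientation: [0.881, 3.015, 0.0]
ft_force: [0.1, -0.4, -0.5]
width: 19.9
grasp_force: 30.0
```

Gripped at the expected width of 20 mm. Next I lift it clear of the 125 mm look-alikes and carry it to a hover in front of the stop.

```bash
python3 -m inch '[[[0,0,-20,0,0,0,0],[0,0,-60,0,0,0,0],[0,0,-100,0,0,0,0],[0,0,-140,0,0,0,0],[0,0,-175,0,0,0,0],[0,0,-175,0,0,0,0],[0,0,-175,0,0,0,0],[0,0,-175,0,0,0,0]]]'
python3 - <<'E'
from h import *
print(row((435,85,260),1.452))
E
```

```text
t: 5.7
ee_pos: [521.5, 321.3, 259.8]
orientation: [-0.881, -3.013, 0.004]
ft_force: [-0.8, 0.3, -1.9]
width: 20.1
grasp_force: 30.0
[-5.44400e+01 -2.45715e+02  4.00000e-01 -3.00000e-03 -2.00000e-03
 -4.50000e-01]
```

```bash
python3 -m inch '[[[-54,-246,0,0,0,-0.45,0],[-54,-246,0,0,0,-0.45,0],[-54,-246,0,0,0,-0.45,0],[-54,-246,0,0,0,-0.45,0],[-54,-246,0,0,0,-0.45,0],[-54,-246,0,0,0,-0.45,0],[-54,-246,0,0,0,-0.45,0],[-54,-246,0,0,0,-0.45,0],[-54,-246,0,0,0,-0.45,0]]]'
python3 - <<'E'
from h import *
import pickle
o=status.get_obs();im=optics.get_image("wrist");pickle.dump((o,im),open("w2.pkl","wb"));save("pics/w2.png",im["frame"])
t=optics.get_image("top");pickle.dump(t,open("top2.pkl","wb"))
# project predicted geometry
j=np.array([470,-45.6]);s=-.119;u=np.array([np.cos(s),np.sin(s)]);v=np.array([-u[1],u[0]])
for n,p in dict(b1=(-36,130,21),b2=(-36,60,21),b3=(36,130,21),bedFL=(-45,165,9),bedBL=(125,165,9),padL=(26,145,117),padR=(26,95,117),fit1=(-36,-110,106),fit2=(36,-110,146)).items():
    print(n,proj(im,[[*(j+p[0]*u+p[1]*v),p[2]]],o).round(0))
E
```

```text
t: 6.6
ee_pos: [435.9, 86.6, 261.2]
orientation: [-0.184, -3.136, -0.0]
ft_force: [-1.6, -0.5, -1.9]
width: 19.9
grasp_force: 30.0
b1 [[286. 198.]]
b2 [[234. 197.]]
b3 [[286. 248.]]
bedFL [[311. 190.]]
bedBL [[308. 299.]]
padL [[300. 272.]]
padR [[254. 271.]]
fit1 [[ 69. 213.]]
fit2 [[ 55. 290.]]
```

View pics/w2.png

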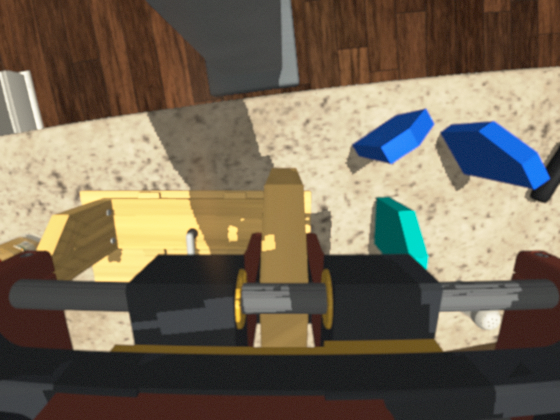

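The wrist view shows the panel held squarely between the fingers, with its front edge at (283,170). The bed's front edge runs (82,191)–(312,191), within 1–2 px of prediction, and the fitted panel is at (75,235). I'll refine the jig and the in-hand pose from this picture.

Run:
```python
from h import *
import pickle
o,im=pickle.load(open("w2.pkl","rb"));f=im["frame"]
hsv=cv2.cvtColor(f,cv2.COLOR_RGB2HSV);S=hsv[...,1].astype(int)
m=cv2.inRange(hsv,(12,85,60),(32,255,255))
fe=[(c,np.flatnonzero(m[180:205,c])[0]+180) for c in list(range(90,160,6))+list(range(240,260,5))+[304,307,309] if m[180:205,c].any()]
print("front",fe)
print("right",[(r,np.flatnonzero(m[r,255:330])[-1]+255) for r in range(192,235,5)])
print("panel",[(r,(np.flatnonzero(m[r,255:303])[[0,-1]]+255)) for r in range(166,232,5) if m[r,255:303].any()])
c=np.array(fe);c=c[abs(c[:,1]-np.median(c[:,1]))<4];P=onz(im,c,9,o)[:,:2]
k=np.polyfit(P[:,1],P[:,0],1);print("front edge yaw",-np.arctan(k[0]),"x at y0",k)
# predict held panel corners with origin 5 behind grip
A=R.from_rotvec(o["orientation"]).as_matrix()
for z in(85,0):
  for y in(-10,10):
    Q=o["ee_pos"]+A@np.array([36+5,y,87.-z]);print("pred",z,proj(im,[Q],o).round(1))
save("pics/c3.png",cv2.resize(f[150:310,40:340],None,fx=2.6,fy=2.6,interpolation=3))
```

```text
front [(90, np.int64(190)), (96, np.int64(190)), (102, np.int64(190)), (108, np.int64(190)), (114, np.int64(190)), (120, np.int64(190)), (126, np.int64(190)), (132, np.int64(190)), (138, np.int64(190)), (144, np.int64(190)), (150, np.int64(190)), (156, np.int64(190)), (240, np.int64(190)), (245, np.int64(190)), (250, np.int64(190)), (255, np.int64(190)), (304, np.int64(190)), (307, np.int64(190)), (309, np.int64(191))]
right [(192, np.int64(310)), (197, np.int64(310)), (202, np.int64(310)), (207, np.int64(310)), (212, np.int64(310)), (217, np.int64(310)), (222, np.int64(310)), (227, np.int64(311)), (232, np.int64(311))]
panel [(171, array([270, 297])), (176, array([268, 298])), (181, array([266, 300])), (186, array([264, 302])), (191, array([255, 302])), (196, array([255, 302])), (201, array([255, 302])), (206, array([255, 302])), (211, array([255, 302])), (216, array([255, 302])), (221, array([255, 302])), (226, array([255, 302])), (231, array([255, 302]))]
front edge yaw -0.12009411150820451 x at y0 [1.20674818e-01 4.31086358e+02]
pred 85 [[264.2 185.8]]
pred 85 [[303.6 185.8]]
pred 0 [[271.3 168.6]]
pred 0 [[296.5 168.6]]
```

View pics/c3.png

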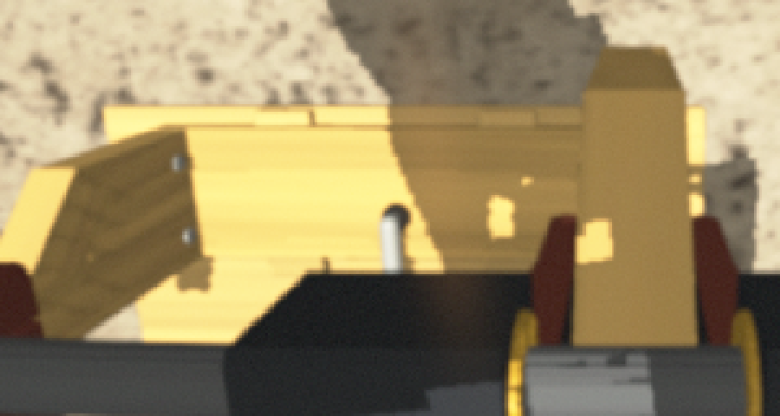

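In-hand pose matches prediction to about 1 px, so the 5 mm offset holds, and the jig yaw is -0.120. Next I work out the approach pose: 25 mm in front of flush, above the board.

Run:
```python
from h import *
import pickle
o,im=pickle.load(open("w2.pkl","rb"))
s=-.120;u=np.array([np.cos(s),np.sin(s)]);v=np.array([-u[1],u[0]])
fl=onz(im,[[311.2,189.7]],9,o)[0,:2];seat=fl+45*u-45*v;print("seat wrist",seat)
fr=onz(im,[[82,190]],9,o)[0,:2];print("bed length",np.linalg.norm(fl-fr))
seat=(seat+[484.5,73.5])/2
np.save("seat.npy",seat);o=status.get_obs();print(o["ee_pos"],seat)
for z in(261,130,109): print(row((*(seat-20*u),z),s+np.pi/2))
```

```text
seat wrist [484.4524443  73.5355499]
bed length 325.3709054527494
[435.81827096  86.57672377 261.36082783] [484.47622215  73.51777495]
[-2.9851e+01 -7.2250e+00  3.4600e-01 -0.0000e+00 -0.0000e+00  3.0000e-03]
[-2.99170e+01 -7.22000e+00  1.31346e+02 -0.00000e+00 -0.00000e+00
  3.00000e-03]
[-2.99270e+01 -7.21900e+00  1.52346e+02 -0.00000e+00 -0.00000e+00
  3.00000e-03]
```

```bash
python3 -m inch '[[[-30,-7,0,0,0,0.003,0],[-30,-7,0,0,0,0.003,0],[-30,-7,30,0,0,0.003,0],[-30,-7,70,0,0,0.003,0],[-30,-7,110,0,0,0.003,0],[-30,-7,130,0,0,0.003,0],[-30,-7,130,0,0,0.003,0],[-30,-7,130,0,0,0.003,0],[-30,-7,130,0,0,0.003,0],[-30,-7,130,0,0,0.003,0],[-30,-7,130,0,0,0.003,0]]]'
python3 - <<'E'
from h import *
seat=np.load("seat.npy");s=-.12;u=np.array([np.cos(s),np.sin(s)])
o=status.get_obs();print(o["ft_force"],row((*(seat-20*u),108.5),s+np.pi/2))
im=optics.get_image("scene");save("pics/s3.png",cv2.resize(im["frame"][150:270,210:350],None,fx=4.5,fy=4.5,interpolation=3))
E
```

```text
t: 7.8
ee_pos: [465.2, 75.3, 132.8]
orientation: [0.191, 3.134, 0.001]
ft_force: [-0.3, 0.2, -2.7]
width: 19.9
grasp_force: 30.0
[-0.29050043  0.219071   -2.66788194] [ 6.830e-01  5.570e-01  2.426e+01  1.000e-03  2.000e-03 -2.000e-03]
```

View pics/s3.png

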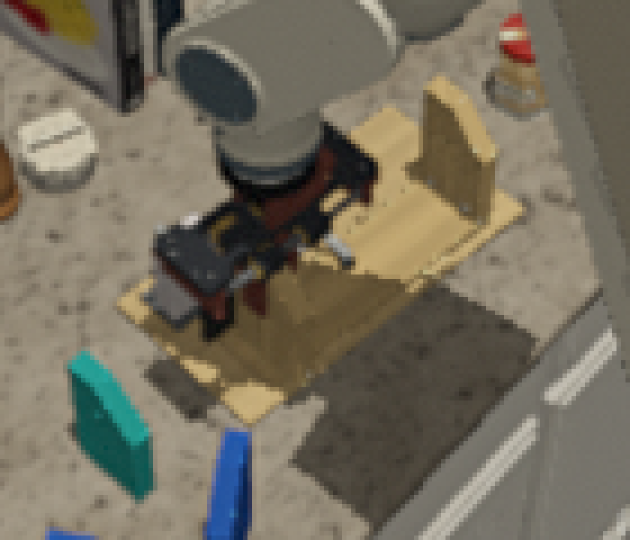

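The scene view shows the panel upright over the bare end, just ahead of the black pad, and nothing disturbed. I lower it to the board.

```bash
python3 -m inch '[[[0,0,8,0,0,0,0],[0,0,16,0,0,0,0],[0,0,21,0,0,0,0],[0,0,23,0,0,0,0],[0,0,23,0,0,0,0],[0,0,23,0,0,0,0],[0,0,23,0,0,0,0]]]'
python3 - <<'E'
from h import *
seat=np.load("seat.npy");s=-.12;u=np.array([np.cos(s),np.sin(s)])
o=status.get_obs();print(o["ft_force"],o["moment"],row((*(seat-20*u),108),s+np.pi/2),row((*(seat+5*u),108),s+np.pi/2))
E
```

```text
t: 8.55
ee_pos: [464.6, 75.2, 108.8]
orientation: [0.191, 3.136, 0.0]
ft_force: [-0.1, 0.1, -1.7]
width: 20.0
grasp_force: 30.0
[-0.0555959   0.09832607 -1.67872662] [ 0.00672304 -0.08607017 -0.00479285] [ 0.082  0.748  0.774  0.     0.    -0.002] [-2.4918e+01  7.9300e-01  7.8000e-01  0.0000e+00  0.0000e+00 -2.0000e-03]
```

About 1 mm above the board. I push back in stages and read the force, with contact expected at about 15 mm.

```bash
python3 -m inch '[[[-5,0.7,0.4,0,0,0,0],[-10,0.7,0.4,0,0,0,0],[-14,0.7,0.4,0,0,0,0],[-17,0.7,0.4,0,0,0,0],[-20,0.7,0.4,0,0,0,0],[-20,0.7,0.4,0,0,0,0],[-20,0.7,0.4,0,0,0,0],[-20,0.7,0.4,0,0,0,0],[-20,0.7,0.4,0,0,0,0]]]'
cat > chk.py <<'E'
from h import *
seat=np.load("seat.npy");s=-.12;u=np.array([np.cos(s),np.sin(s)])
for _ in range(1):
    o=status.get_obs();print("push",o["ft_force"][:2]@u,o["ft_force"],o["moment"],"to go",row((*(seat+5*u),108),s+np.pi/2))
E
python3 chk.py
```

```text
t: 9.45
ee_pos: [484.1, 73.4, 108.1]
orientation: [-0.191, -3.135, 0.0]
ft_force: [-0.8, 0.4, -2.1]
width: 19.7
grasp_force: 30.0
push -0.8483312669589832 [-0.80879461  0.37885023 -2.07001323] [0.02502342 0.08014786 0.01401697] to go [-5.398e+00  2.240e-01  1.430e-01 -0.000e+00 -1.000e-03 -2.000e-03]
```

```bash
python3 -m inch '[[[-2,0,0,0,0,0,0],[-4,0,0,0,0,0,0],[-4,0,0,0,0,0,0],[-4,0,0,0,0,0,0],[-4,0,0,0,0,0,0]]]'; python3 chk.py
python3 -m inch '[[[-2,0,0,0,0,0,0],[-2,0,0,0,0,0,0],[-2,0,0,0,0,0,0],[-2,0,0,0,0,0,0]]]'; python3 chk.py
```

```text
t: 9.95
ee_pos: [487.7, 72.9, 108.1]
orientation: [-0.191, -3.134, 0.0]
ft_force: [-5.2, 0.8, 0.6]
width: 19.9
grasp_force: 30.0
push -5.234722371795231 [-5.17112949  0.84185529  0.58685655] [0.1503553  0.63714727 0.02842881] to go [-1.713e+00  2.420e-01  1.420e-01 -0.000e+00 -1.000e-03 -2.000e-03]
t: 10.35
ee_pos: [489.2, 72.7, 108.1]
orientation: [-0.191, -3.133, 0.0]
ft_force: [-7.7, 1.3, 1.7]
width: 19.9
grasp_force: 30.0
push -7.833815810280653 [-7.73797558  1.26542506  1.73331015] [0.25849334 0.77987361 0.05694495] to go [-0.191  0.233  0.103 -0.    -0.002 -0.002]
```

```bash
python3 -m inch '[[[-1,0,0,0,0,0,0],[-2,0,0,0,0,0,0],[-2,0,0,0,0,0,0],[-2,0,0,0,0,0,0],[-2,0,0,0,0,0,0],[-2,0,0,0,0,0,0]]]'; python3 chk.py
python3 - <<'E'
from h import *
import pickle
o=status.get_obs();im=optics.get_image("wrist");pickle.dump((o,im),open("w3.pkl","wb"))
save("pics/w3.png",cv2.resize(im["frame"][120:320,160:440],None,fx=2.8,fy=2.8,interpolation=3))
s=-.12;u=np.array([np.cos(s),np.sin(s)]);v=np.array([-u[1],u[0]]);seat=np.load("seat.npy")
for n,p in dict(boardFL=(-36,10,21),boardFR=(-36,-60,21),bedFL=(-45,45,9),pL=(-36,10,106),pR=(-36,-10,106),p0L=(-36,10,21),p0R=(-36,-10,21)).items():
    print(n,((proj(im,[[*(seat+p[0]*u+p[1]*v),p[2]]],o)[0]-[160,120])*2.8).round(0))
E
```

```text
t: 10.95
ee_pos: [490.8, 72.5, 108.1]
orientation: [-0.191, -3.133, 0.0]
ft_force: [-9.1, 2.5, 2.9]
width: 20.1
grasp_force: 30.0
push -9.34396625613654 [-9.11494282  2.46067058  2.88496106] [0.31574517 1.08273842 0.02118724] to go [ 1.439  0.241  0.129 -0.    -0.003 -0.002]
boardFL [383. 132.]
boardFR [136. 132.]
bedFL [500.  97.]
pL [403. 176.]
pR [293. 176.]
p0L [383. 132.]
p0R [312. 132.]
```

View pics/w3.png

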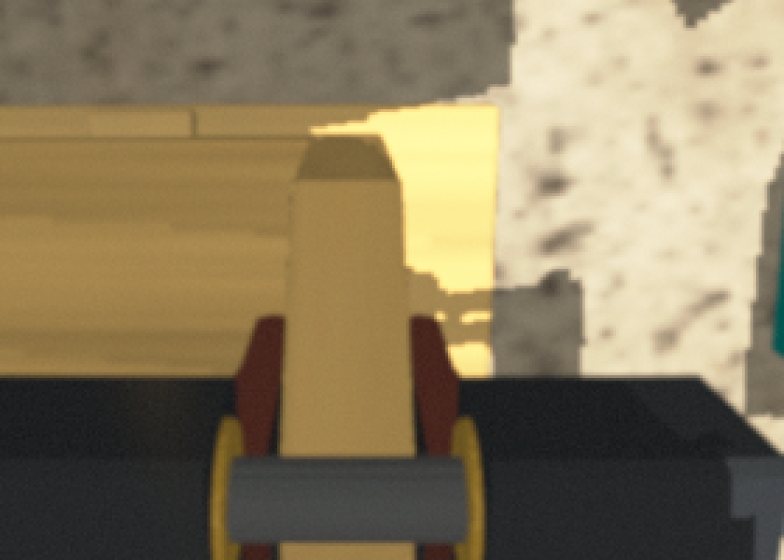

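The panel's front-bottom edge, crop (347,137), lines up with the board's front edge (row 138). Sideways it matches the seat prediction (310–383), and it is upright. The push is about 9–10 N. I let it settle, check that it is steady, and hand in.

```bash
python3 -m inch '[[[0,0,0,0,0,0,0],[0,0,0,0,0,0,0],[0,0,0,0,0,0,0],[0,0,0,0,0,0,0],[0,0,0,0,0,0,0],[0,0,0,0,0,0,0],[0,0,0,0,0,0,0],[0,0,0,0,0,0,0],[0,0,0,0,0,0,0],[0,0,0,0,0,0,0]]]'; python3 chk.py && python3 -c "
from workcell import ctrl,status
f=status.get_obs()['ft_force'];print(f)
if 7<abs(f[0])<13: print(ctrl.close_job())"
```

```text
t: 12.0
ee_pos: [490.8, 72.5, 108.1]
orientation: [-0.191, -3.133, 0.0]
ft_force: [-7.5, 1.7, 3.7]
width: 19.5
grasp_force: 30.0
push -7.6558480004969836 [-7.50486309  1.71206532  3.73635746] [0.30321378 1.01314932 0.07521897] to go [ 1.407  0.256  0.094 -0.    -0.003 -0.002]
[-7.50486309  1.71206532  3.73635746]
the job is handed in; nothing more can be done
None
```

The job is handed in: the end panel stands upright on the bare end of the board, flush and slope to the front, still gripped and pressed against the sprung stop with about 8 N measured at the wrist; the bystanders were not re-checked after the move.

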